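# Third hand: hold a plate against the sprung fence

### The arm

A 7-joint arm with a two-finger parallel gripper is mounted at the origin on a cart in front of the work surface, level with it; the furniture and walls round the work are solid. World frame = base frame: x ahead of the robot, y to its left, z up, the work surface at z = 0. Lengths are in m, angles in rad, forces in N, time in s.
With the tool pointing down it reaches from about 0.425 to 0.875 m from the base axis. Payload 4.7 kg.
Tool frame: the origin (TCP) lies at the very end of the fingers, on their centre line; the grasp point (between the pads) lies 19 mm behind it (grip_point_offset is the distance from the TCP to the grasp point, in m); x points along the fingers, z is the direction in which the jaws open and shut, and the axes are right-handed (so a half turn about x gives the same grasp; the last joint's range is limited). The gripper opens to 87 mm and grips with 3 to 60 N. Pads are 19 mm wide; open, the fingers measure 117 mm over their backs; the gripper's body (75 mm by 190 mm) begins 51 mm behind the grasp point.
Start: joints at [-1.261, 0.321, -0.07, 1.45, 0.023, 1.371, -0.057], TCP at [0.19, 0.622, 0.223] pointing down, gripper open.
Joint ranges: [-2.86, 2.86], [-0.3, 2.09], [-1.38, 1.24], [0.06, 2.45], [-1.56, 4.7], [0.09, 2.05], [-2.69, 2.69]. Speed limits (rad/s): [2.57, 2.57, 3.14, 3.14, 3.14, 3.14, 3.14].

### API

Orientations are given as a rotation vector (axis times angle).
In Python, from bench import get_state, get_image, calibration, close_job, grip_point_offset gives the robot as it stands.
- The arm moves only by the tool play_rows, never from a script. Its argument "targets" is a list of rows, each an object with "claw": the closure, from 0 (fully open) to 1 (shut); "linear": the shift along the tool's x, y, z as a fraction of full scale, a list of three; "rotation": the turn, a rotation vector about the tool's x, y, z as a fraction of full scale, a list of three. In form: [{"claw": claw, "linear": [x, y, z], "rotation": [wx, wy, wz]}, ...]. A call has 1 to 10 rows; each row shifts and turns the pose as measured when the row begins, along the tool's axes as they then stand; what a row does not reach is not made up. Full scale, the value 1, is 2.5 cm for a shift and 90 degrees for a turn. A row lasts 1/12 s, in which the tool goes at most 41.7 mm and 7.16 degrees, less where a joint would pass 70% of its speed; a pose out of reach is approached as far as the arm can. A call with a number of a shift or a turn outside -1 to 1 is refused whole. A call with a gripper value outside its range is refused whole. The fingers move at their own pace and stop on an object; "newtons" is the grip in N (left out, the last holds). Time passes only in rows, so rows that do not move let the fingers close. It gives the time, the measured TCP pose, the force and the opening at its end, in the units of the state.
- get_state(): the state, without advancing time (a new reading comes with each control period).
- get_image(name): name is "scene" or "top"; returns the picture (480x640x3 uint8, blue, green, red); there is no depth.
- calibration(name): a dict with "fx", "fy", "cx", "cy" (pixels), "rvec" (rotation vector, rad) and "tvec" (3), from world to camera coordinates, as OpenCV has them. Camera axes: x right, y down, z forward; pixel columns grow to the right and rows downward; lengths in m; the calibration is good to about 2 mm. A picture is of the moment at which its call begins. calibration takes no time and is no camera call.
- close_job(): hands the job in, once; it reports no verdict.
The state is a dict: "time": time; "joint_positions": joint angles; "qd": joint speeds; "joint_torque": joint torques, N m; "position": TCP position; "tool_rot": TCP orientation; "ft_force": force on the tool from outside, world axes, zero at the start; "torque": the same for the moment, N m; "grip_width": opening from 0.0 (shut) to 1.0 (fully open).
Only numpy, scipy, OpenCV 4.12 (cv2) and the standard library are available. Lean on these libraries where they do the work, as an engineer would, in place of code of your own. Each camera call takes 0.05 s, during which the arm holds its last target. There are 200 camera calls.

### The job

Lift the short wide wooden plate up and off its hook and, acting as a third hand for a workmate who will screw it fast, press its face flat against the front of the jig's sprung fence: upright, centred on the fence from side to side, its lower edge held roughly 15 mm clear above the jig's wooden base. Push the fence back about half of its 20 mm travel (about 8 N, never hard against its end stop), with only the plate touching it, keep that push steady for a few seconds, and finish while still gripping and pressing. Leave the long plate on its hook and do not push the other things about.

Things in the scene. Friction and masses are not known exactly. Their poses are not given: they have to be found in the camera images.
- short_plate: Pale wooden plate to hold: 56 mm wide (y), 125 tall (z), 15 thick (x), 0.1-0.2 kg, four dark screw holes below. Hangs upright by a slot 22 mm wide, 34 tall. Origin: middle of the slot's UPPER edge, mid-thickness; plate reaches 18 mm above it, 107 below, slot 0-34 below. Either face may meet the fence. Grip from above over its 56 mm side edges, fingers closing along y.
- short_plate_foot (a point): Middle of the lower edge of the short plate, 107 mm below its origin.
- long_plate: Another pale wooden plate, longer and narrower (42 mm wide, 175 mm tall, 15 mm thick), same kind of slot, same axes and origin as the short one. It hangs on the other hook (left or right varies) and stays there.
- stand: Fixed wooden two-hook stand. Origin under its base, z up, base 240 mm along y. Posts 215 mm tall at y = +-60 mm, front face 5 mm behind the origin; each has a flat hook bar to -x, 12 mm wide, 5 thick, top at z = 200 mm, ending at x = -75 mm in a lip 12 mm above the bar. Plates hang about 40 mm in front of the origin: lift one 22 mm (13 to 28), then draw it out along -x by 80 mm.
- jig: Jig fixed to the bench: plywood base 160 mm (x) by 100 (y), 15 thick, and a guide block behind the fence (from x = +45 mm, 64 wide, top at 100). Origin: middle of the base's underside; z up, +x is the way the fence is pushed back. Open towards -x, where the base reaches 80 mm in front of the fence.
- fence: Sprung fence on the jig: upright aluminium bar 32 mm wide (y), 12 thick, from 18 to 145 mm above the bench. Origin: on its front face (x = 0), mid-width, at bench height; axes as the jig's. Slides only along +x, 0 to 20 mm, against a spring of 0.8 N per mm (no preload, hard stop at 20). Unloaded, its origin is the jig's origin.
- screw_tin: Loose open round tin of screws, 74 mm across, 42 mm tall, on the bench between stand and jig; origin under its centre. A bystander.
- sanding_block: Loose cork sanding block 60 x 110 x 30 mm lying on the bench in front of the stand; origin under its centre. A bystander.
- hook_left (a point): Point on top of the left (stand's +y) hook bar, 40 mm in front of the stand's origin, z = 200 mm.
- hook_right (a point): The same on the right (stand's -y) hook bar.
Not all that is in view belongs to the job. Leave any turquoise look-alike of the short_plate alone.

How it is judged:
On the way, in this order (a step that is already met when the one before it is completed fails the run):
1. the short plate is off its hook and carried clear of the stand, in the gripper (distance between short_plate and hook_left above 0.06 m and distance between short_plate and hook_right above 0.06 m and contact force between short_plate and stand below 0.1 N and contact force between the fingers and short_plate above 3 N and height (world z) of short_plate_foot above 0.02 m), for 0.2 s.
2. the short plate is pressed flat, upright and centred against the fence with 4.5 to 12 N for two seconds (contact force between short_plate and fence between 4.5 and 12 N and angle between the x axis of short_plate and the x axis of fence, either way round below 0.15 rad and angle between short_plate's own z axis and vertical below 0.15 rad and y of short_plate in the frame of fence between -0.012 and 0.012 m and z of short_plate_foot in the frame of jig between 0.018 and 0.05 m and contact force between the fingers and short_plate above 3 N and contact force between each of the arm, the fingers and fence below 0.5 N and linear speed of short_plate below 0.02 m/s), for 2 s.
At the end, for the whole second after the job is handed in: Gripped short plate presses the fence with 4.5-12 N, face parallel and upright within 0.15 rad, centred within 12 mm, lower edge 3-35 mm above the jig base, at rest; robot not touching the fence; long plate within 25 mm, tin and sanding block within 30 mm of their start (all of step 2 and distance of long_plate from where it was at the start of the episode below 0.025 m and distance of each of screw_tin, sanding_block from where it was at the start of the episode below 0.03 m); the arm keeps its last pose, push and grip.
It fails at once if the fence is pushed hard (over 18 N) by the plate (contact force between short_plate and fence above 18 N).
It fails at once if the long plate is taken off or knocked from its hook (distance of long_plate from where it was at the start of the episode above 0.04 m).
It fails at once if the screw tin or the sanding block is pushed away (distance of any of screw_tin, sanding_block from where it was at the start of the episode above 0.03 m).
It also fails if it takes over 45 s, if anything falls off the work surface, if the arm or the gripper's body presses on something with over 40 N, if the wrist force passes 120 N, or if a joint passes its speed limit or range.

## Working session

There is one attempt and no reset: what is moved stays moved. The work goes in short steps, Python scripts to look and compute and a tool call to move; the robot and the scene stay as the last step left them, time stands still between calls to the robot, and variables do not carry over. Pictures are saved under pics/ and viewed, about 8 in all and at most 12, crops included, and the job is handed in when it is done.

Besides the shell and the picture viewer there is one more tool, called after "Call:" as name(argument=value, ...) on one line, values as JSON. play_rows: Moves the arm, as the interface text tells. Shift numbers are shares of 2.5 cm and turn numbers shares of 90 degrees, none past 1 either way. Its arguments: {"type":"object","properties":{"targets":{"type":"array"},"newtons":{"type":"number"}},"required":["targets"]}

```bash
ls; mkdir -p pics
python3 - <<'E'
from bench import *
import cv2
print(get_state(),grip_point_offset)
for n in("scene","top"):
    im=get_image(n);cv2.imwrite(f"pics/{n}0.png",im);print(calibration(n))
E
```

```text
pics
{'time': 0.0, 'joint_positions': array([-1.26087852,  0.32180926, -0.07011104,  1.45169611,  0.02260442,
        1.37079331, -0.05691982]), 'qd': array([ 0.0002013 ,  0.00015216, -0.0003152 , -0.00083039, -0.00078456,
       -0.00190792, -0.00074216]), 'joint_torque': array([-7.76639672e-05, -4.91296971e+01, -4.03763736e-01, -3.12533462e+01,
       -6.39255135e-02,  4.40199778e-02,  1.83264392e-04]), 'position': array([0.18935919, 0.62121739, 0.22146005]), 'tool_rot': array([-0.98982931,  1.33625067,  0.98780696]), 'ft_force': array([-1.29558442, -0.70027445,  0.30169899]), 'torque': array([ 0.02021524, -0.03333903,  0.02270063]), 'grip_width': 1.0032070002669624} 0.0187
{'fx': 466.7114281228776, 'fy': 466.7114281228776, 'cx': 317.93652010204306, 'cy': 240.02660691070875, 'rvec': array([ 2.1487899 , -0.89527618,  0.37561782]), 'tvec': array([-0.48888402,  0.29889595,  0.83034189])}
{'fx': 587.45192779989, 'fy': 587.45192779989, 'cx': 331.06422449745037, 'cy': 238.90703170424283, 'rvec': array([ 2.15696484, -2.06911632,  0.20593786]), 'tvec': array([-0.18242761,  0.51780906,  1.12266693])}
```

View pics/scene0.png

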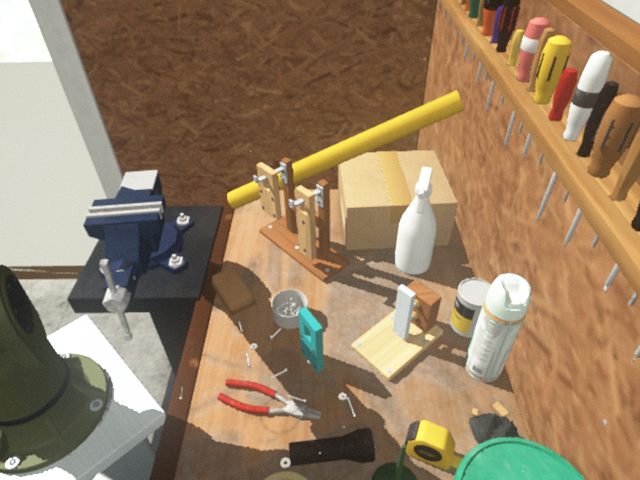

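View pics/top0.png

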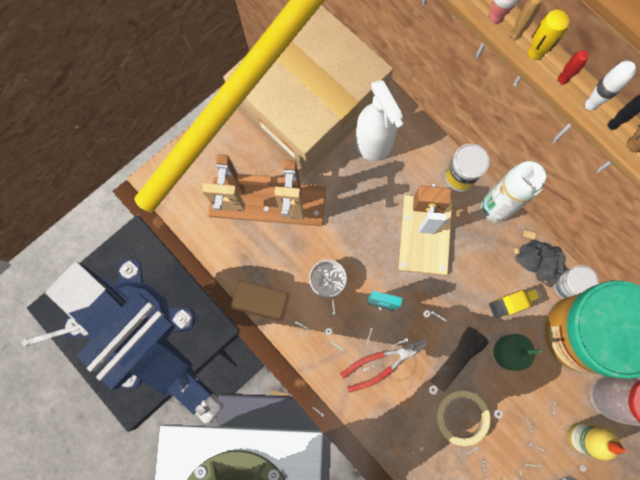

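```bash
cat > h.py <<'E'
from bench import *
import cv2, numpy as np
from scipy.spatial.transform import Rotation as Ro
def cam(n):
    c=calibration(n);K=np.array([[c['fx'],0,c['cx']],[0,c['fy'],c['cy']],[0,0,1.]]);return K,c['rvec'],c['tvec']
def proj(n,p):
    K,r,t=cam(n);return cv2.projectPoints(np.float64(p).reshape(-1,1,3),r,t,K,None)[0].reshape(-1,2)
def ray(n,px):
    K,r,t=cam(n);R=cv2.Rodrigues(r)[0];o=-R.T@t
    d=R.T@np.linalg.inv(K)@np.array([px[0],px[1],1.]);return o,d/np.linalg.norm(d)
def onz(n,px,z):
    o,d=ray(n,px);return o+d*(z-o[2])/d[2]
def two(a,b):  # scene px, top px -> point, gap
    o1,d1=ray("scene",a);o2,d2=ray("top",b)
    s=np.linalg.lstsq(np.c_[d1,-d2],o2-o1,rcond=None)[0]
    p,q=o1+d1*s[0],o2+d2*s[1];return (p+q)/2,np.linalg.norm(p-q)
E
python3 - <<'E'
from h import *
np.set_printoptions(precision=3,suppress=True)
s=get_state()
for n in("scene","top"): print(n,ray(n,(320,240))[0],proj(n,[s['position'],[0,0,0],[.5,0,0],[0,.5,0]]))
print(Ro.from_rotvec(s['tool_rot']).as_matrix())
for px in [(210,220),(322,224),(402,272),(447,274),(328,279),(258,300),(385,300)]: print(px,onz("top",px,0.015))
a=cv2.imread("pics/scene0.png");b=cv2.imread("pics/top0.png")
c=cv2.resize(a[150:285,225:355],None,fx=4.4,fy=4.4,interpolation=2)
d=cv2.resize(b[145:245,195:335],None,fx=4.2,fy=4.2,interpolation=2)
cv2.imwrite("pics/c1.png",c);cv2.imwrite("pics/c2.png",d)
e=cv2.resize(a[270:390,335:455],None,fx=3.3,fy=3.3,interpolation=2);f=cv2.resize(b[175:285,385:465],None,fx=3.6,fy=3.6,interpolation=2)
f=cv2.copyMakeBorder(f,0,0,0,0,0)
e=e[:396];f=f[:396];cv2.imwrite("pics/c3.png",np.hstack([e,f]))
E
```

```text
scene [ 0.062 -0.654  0.766] [[-14.858 137.911]
 [ 43.149 408.027]
 [260.603 265.572]
 [-38.64  268.811]]
top [ 0.292 -0.172  1.203] [[-161.271  401.734]
 [ 235.606  509.858]
 [ 253.395  252.472]
 [ -24.217  498.095]]
[[-0.    -0.957  0.291]
 [-0.002  0.291  0.957]
 [-1.    -0.    -0.002]]
(210, 220) [0.562 0.093 0.015]
(322, 224) [ 0.563 -0.14   0.015]
(402, 272) [ 0.47  -0.308  0.015]
(447, 274) [ 0.469 -0.399  0.015]
(328, 279) [ 0.449 -0.158  0.015]
(258, 300) [ 0.4   -0.018  0.015]
(385, 300) [ 0.411 -0.275  0.015]
```

View pics/c1.png

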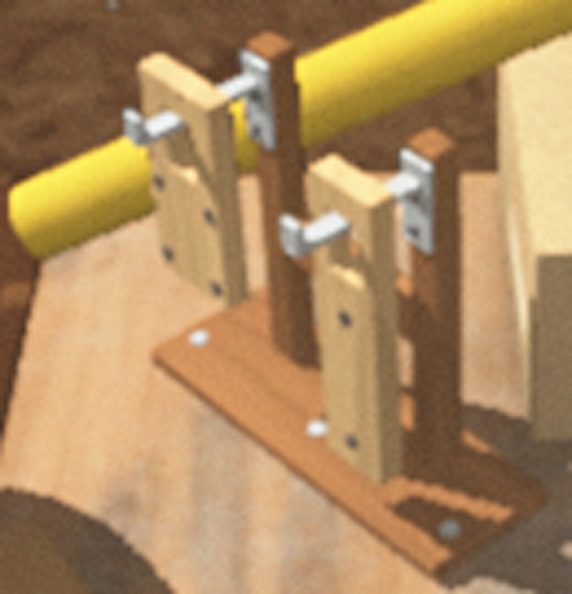

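View pics/c2.png

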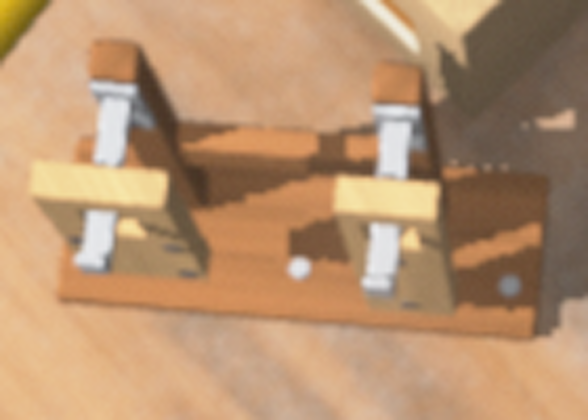

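View pics/c3.png

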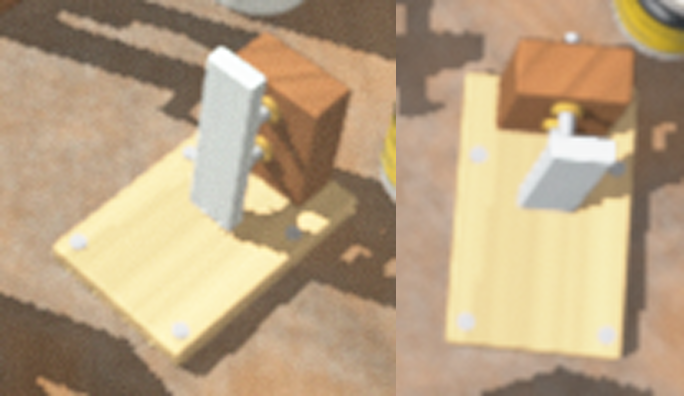

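Run:
```python
from h import *
np.set_printoptions(precision=4,suppress=True)
T=lambda x,y:(195+x/4.2-.4,145+y/4.2-.4)
J=lambda x,y:(385+(x-396)/3.6-.4,175+y/3.6-.4)
def sh(l,pts,f,z):
    P=np.array([onz("top",f(*p),z) for p in pts]);print(l,P[:,:2].tolist().__str__() if 0 else P[:,:2].round(4).tolist())
sh("short top BL BR FR FL",[(37,162),(168,174),(166,206),(32,195)],T,.218)
sh("long top",[(338,178),(440,183),(438,217),(336,210)],T,.218)
sh("stand base FL FR",[(58,299),(532,337)],T,.015)
sh("posts top",[(92,80),(137,80),(377,100),(420,102)],T,.215)
sh("base FL FR BL",[(447,342),(622,357),(468,72)],J,.015)
sh("fence top FL FR BL BR",[(553,160),(613,163),(560,136),(615,140)],J,.145)
S=lambda x,y:(225+x/4.4-.4,150+y/4.4-.4)
print(two(S(140,60),T(32,195)),two(S(215,108),T(166,206)),two(S(230,90),T(168,174)))
S3=lambda x,y:(335+x/3.3-.4,270+y/3.3-.4)
print(two(S3(208,55),J(553,160)),two(S3(247,88),J(613,163)))
for n,v in(("tin",(328,279)),("block",(258,300))):print(n,onz("top",v,.03))
print("lookalike",onz("top",(385,297),.125))
```

```text
short top BL BR FR FL [[0.5812, 0.0643], [0.5783, 0.0095], [0.5645, 0.0093], [0.5669, 0.0651]]
long top [[0.5795, -0.0611], [0.5791, -0.1035], [0.5644, -0.1035], [0.5657, -0.0611]]
stand base FL FR [[0.5709, 0.0967], [0.5613, -0.1388]]
posts top [[0.6187, 0.045], [0.6195, 0.0261], [0.6149, -0.0751], [0.6148, -0.0931]]
base FL FR BL [[0.4743, -0.3011], [0.4698, -0.4003], [0.6334, -0.3103]]
fence top FL FR BL BR [[0.551, -0.3397], [0.5506, -0.3705], [0.5638, -0.3432], [0.5629, -0.3715]]
(array([0.568 , 0.0641, 0.2192]), np.float64(0.0030417175952412723)) (array([0.5671, 0.0082, 0.2168]), np.float64(0.0050981687839750075)) (array([0.5784, 0.008 , 0.222 ]), np.float64(0.0028772116019976776))
(array([ 0.5524, -0.3409,  0.1457]), np.float64(0.004106191363638462)) (array([ 0.5509, -0.3707,  0.1444]), np.float64(0.0002674362106820433))
tin [ 0.447  -0.1578  0.03  ]
block [ 0.399 -0.02   0.03 ]
lookalike [ 0.4055 -0.2649  0.125 ]
```

Run:
```python
from h import *
np.set_printoptions(precision=4,suppress=True)
print(two((233,199),(148,200)))
# pole far: match along axis: point on top px (300,10) on the scene line
for t in (0.5,.7,.85,1.): print(t,two((233+t*(460-233),199+t*(103-199)),(300,15)))
print(proj("scene",[[.57,.04,.3],[.45,.3,.3]]), proj("top",[[.57,.04,.3],[.45,.3,.3]]))
```

```text
(array([0.5945, 0.2223, 0.028 ]), np.float64(0.0037652334379168046))
0.5 (array([ 0.823 , -0.0569,  0.2334]), np.float64(0.15123839965266625))
0.7 (array([ 0.8874, -0.0774,  0.2291]), np.float64(0.03784742749237377))
0.85 (array([ 0.91  , -0.1052,  0.2515]), np.float64(0.045015066577272084))
1.0 (array([ 0.9115, -0.1395,  0.2906]), np.float64(0.12197576507595875))
[[259.6985 133.3319]
 [142.0561 112.9509]] [[206.9219 175.5589]
 [ 35.1788 242.3178]]
```

Call:
play_rows(targets=[{"claw": 0, "linear": [-1, 0, 0], "rotation": [-0.027, 0, 0]}, {"claw": 0, "linear": [-1, 0, 0], "rotation": [-0.027, 0, 0]}, {"claw": 0, "linear": [-1, 0, 0], "rotation": [-0.027, 0, 0]}, {"claw": 0, "linear": [-1, 0, 0], "rotation": [-0.027, 0, 0]}, {"claw": 0, "linear": [-1, 0, 0], "rotation": [-0.027, 0, 0]}, {"claw": 0, "linear": [-1, 0, 0], "rotation": [-0.027, 0, 0]}, {"claw": 0, "linear": [0, -0.5, -1], "rotation": [0, 0, 0]}, {"claw": 0, "linear": [0, -0.5, -1], "rotation": [0, 0, 0]}, {"claw": 0, "linear": [0, -0.5, -1], "rotation": [0, 0, 0]}, {"claw": 0, "linear": [0, -0.5, -1], "rotation": [0, 0, 0]}], newtons=40)

```text
time: 0.93
position: [0.232, 0.5202, 0.3693]
tool_rot: [-1.205, 1.235, 1.196]
ft_force: [0.1, 0.1, 0.4]
grip_width: 0.998
```

Call:
play_rows(targets=[{"claw": 0, "linear": [0, -0.7, -1], "rotation": [0, 0, 0]}, {"claw": 0, "linear": [0, -0.7, -1], "rotation": [0, 0, 0]}, {"claw": 0, "linear": [0, -0.7, -1], "rotation": [0, 0, 0]}, {"claw": 0, "linear": [0, -0.7, -1], "rotation": [0, 0, 0]}, {"claw": 0, "linear": [0, -0.7, -1], "rotation": [0, 0, 0]}, {"claw": 0, "linear": [0, -0.7, -1], "rotation": [0, 0, 0]}, {"claw": 0, "linear": [0, -0.7, -1], "rotation": [0, 0, 0]}, {"claw": 0, "linear": [0, -0.7, -1], "rotation": [0, 0, 0]}, {"claw": 0, "linear": [0, -0.7, -1], "rotation": [0, 0, 0]}, {"claw": 0, "linear": [0, -0.7, -1], "rotation": [0, 0, 0]}])

```text
time: 1.77
position: [0.4068, 0.2532, 0.3685]
tool_rot: [-1.209, 1.238, 1.201]
ft_force: [0.6, -0.5, 0.2]
grip_width: 0.995
```

Call:
play_rows(targets=[{"claw": 0, "linear": [0, -0.7, -1], "rotation": [0, 0, 0]}, {"claw": 0, "linear": [0, -0.7, -1], "rotation": [0, 0, 0]}, {"claw": 0, "linear": [0, -0.7, -1], "rotation": [0, 0, 0]}, {"claw": 0, "linear": [0, -0.7, -1], "rotation": [0, 0, 0]}, {"claw": 0, "linear": [0, -0.7, -1], "rotation": [0, 0, 0]}, {"claw": 0, "linear": [0, -0.7, -1], "rotation": [0, 0, 0]}, {"claw": 0, "linear": [0, -0.7, -1], "rotation": [0, 0, 0]}, {"claw": 0, "linear": [0, -0.7, -1], "rotation": [0, 0, 0]}])

```text
time: 2.43
position: [0.548, 0.0396, 0.3683]
tool_rot: [-1.208, 1.24, 1.204]
ft_force: [0.7, 1.5, 0.3]
grip_width: 1.004
```

Run:
```python
from h import *
np.set_printoptions(precision=4,suppress=True)
s=get_state();print(s['position']);R=Ro.from_rotvec(s['tool_rot']).as_matrix();print(R)
print("need",R.T@(np.array([.573,.037,.30])-s['position'])/.025)
```

```text
[0.548  0.0396 0.3683]
[[-0.016  -0.9998  0.0103]
 [-0.0192  0.0106  0.9998]
 [-0.9997  0.0158 -0.0193]]
need [ 2.7178 -1.0434 -0.042 ]
```

```bash
cat >> h.py <<'E'
def goal(p,yaw=-.042):
    s=get_state();R=Ro.from_rotvec(s['tool_rot']).as_matrix();p=np.array(p)
    z=np.array([-np.sin(yaw),np.cos(yaw),0]);x=np.array([0,0,-1.]);G=np.c_[x,np.cross(z,x),z]
    print("t",s['time'],"pos",s['position'].round(4),"need lin",(R.T@(p-s['position'])/.025).round(3),"rot",(Ro.from_matrix(R.T@G).as_rotvec()/(np.pi/2)).round(4),"F",s['ft_force'].round(2),"w",round(s['grip_width'],3))
E
python3 -c "
from h import *
goal([.573,.037,.3])"
```

```text
t 2.4333 pos [0.548  0.0396 0.3683] need lin [ 2.718 -1.043 -0.042] rot [ 0.0201 -0.0125 -0.0099] F [0.66 1.51 0.26] w 1.004
```

Call:
play_rows(targets=[{"claw": 0, "linear": [0.5, -0.5, 0], "rotation": [0.02, -0.0125, -0.01]}, {"claw": 0, "linear": [0.5, -0.5, 0], "rotation": [0, 0, 0]}, {"claw": 0, "linear": [0.5, 0, 0], "rotation": [0, 0, 0]}, {"claw": 0, "linear": [0, 0, 0], "rotation": [0, 0, 0]}])

```text
time: 2.77
position: [0.5765, 0.0271, 0.3283]
tool_rot: [-1.169, 1.239, 1.162]
ft_force: [-0.4, -0.5, -0.3]
grip_width: 1.002
```

Run:
```python
from h import *
goal([.573,.037,.171])
s=get_state()
a=get_image("scene");b=get_image("top")
for n,im in(("scene",a),("top",b)):
    for z in (s['position'][2],.218,.19): 
        q=proj(n,[s['position'][0],s['position'][1],z])[0];print(n,z,q)
c=cv2.resize(a[80:250,200:340],None,fx=3.3,fy=3.3,interpolation=2);d=cv2.resize(b[110:250,170:310],None,fx=3.3,fy=3.3,interpolation=2)
d=cv2.copyMakeBorder(d,0,c.shape[0]-d.shape[0],0,0,0);cv2.imwrite("pics/c4.png",np.hstack([c,d])[:600,:800*2])
print(np.hstack([c,d]).shape)
```

```text
t 2.7667 pos [0.5765 0.0271 0.3283] need lin [6.288 0.174 0.417] rot [-0.0111 -0.0029  0.0011] F [-0.44 -0.51 -0.26] w 1.002
scene 0.32825515399222616 [264.91917019 121.53592884]
scene 0.218 [269.84844901 168.76016577]
scene 0.19 [270.98700237 179.66791023]
top 0.32825515399222616 [211.74716722 166.3769362 ]
top 0.218 [224.44936458 186.61329411]
top 0.19 [227.25939833 191.09006669]
(561, 924, 3)
```

Call:
play_rows(targets=[{"claw": 0, "linear": [0.5, 0.17, 0.42], "rotation": [-0.01, -0.003, 0]}, {"claw": 0, "linear": [0.5, 0, 0], "rotation": [0, 0, 0]}, {"claw": 0, "linear": [0.5, 0, 0], "rotation": [0, 0, 0]}, {"claw": 0, "linear": [0.5, 0, 0], "rotation": [0, 0, 0]}, {"claw": 0, "linear": [0.5, 0, 0], "rotation": [0, 0, 0]}, {"claw": 0, "linear": [0, 0, 0], "rotation": [0, 0, 0]}])

```text
time: 3.37
position: [0.5746, 0.0403, 0.2686]
tool_rot: [-1.184, 1.216, 1.174]
ft_force: [-0.5, 0.6, 0.4]
grip_width: 0.995
```

Run:
```python
from h import *
goal([.573,.037,.171])
a=get_image("scene");b=get_image("top")
c=cv2.resize(a[100:240,210:330],None,fx=3.3,fy=3.3,interpolation=2);d=cv2.resize(b[120:240,180:300],None,fx=3.3,fy=3.3,interpolation=2)
d=cv2.copyMakeBorder(d,0,c.shape[0]-d.shape[0],0,0,0);o=np.hstack([c,d]);print(o.shape);cv2.imwrite("pics/c5.png",o)
```

```text
t 3.3667 pos [0.5746 0.0403 0.2686] need lin [ 3.903  0.103 -0.149] rot [0.0023 0.0022 0.0072] F [-0.5   0.6   0.35] w 0.995
(462, 792, 3)
```

View pics/c5.png

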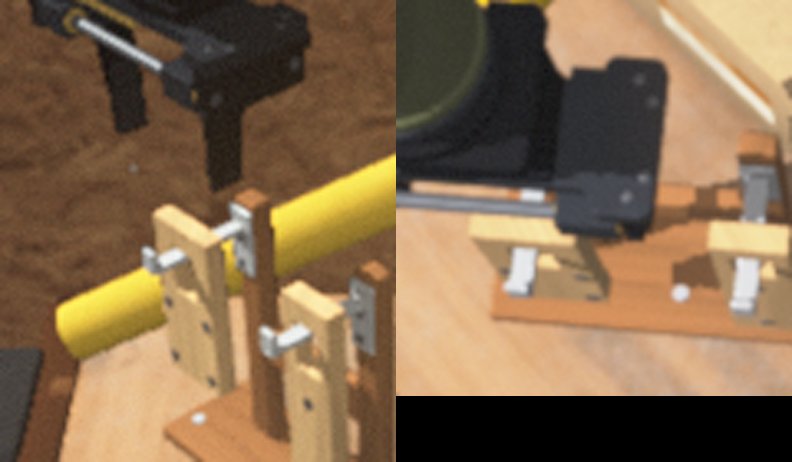

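Call:
play_rows(targets=[{"claw": 0, "linear": [0.5, 0.1, -0.13], "rotation": [0.002, 0.002, 0.006]}, {"claw": 0, "linear": [0.6, 0, 0], "rotation": [0, 0, 0]}, {"claw": 0, "linear": [0.6, 0, 0], "rotation": [0, 0, 0]}, {"claw": 0, "linear": [0.6, 0, 0], "rotation": [0, 0, 0]}, {"claw": 0, "linear": [0.5, 0, 0], "rotation": [0, 0, 0]}, {"claw": 0, "linear": [0.4, 0, 0], "rotation": [0, 0, 0]}, {"claw": 0, "linear": [0.3, 0, 0], "rotation": [0, 0, 0]}, {"claw": 0, "linear": [0, 0, 0], "rotation": [0, 0, 0]}])

```text
time: 4.13
position: [0.5766, 0.0349, 0.1824]
tool_rot: [-1.182, 1.22, 1.168]
ft_force: [-0.4, -0.1, 0.1]
grip_width: 1.003
```

Run:
```python
from h import *
goal([.573,.037,.171])
```

```text
t 4.1333 pos [0.5766 0.0349 0.1824] need lin [0.456 0.153 0.077] rot [-0.0015  0.0009  0.0079] F [-0.37 -0.08  0.07] w 1.003
```

Call:
play_rows(targets=[{"claw": 0, "linear": [0.45, 0.15, 0.08], "rotation": [0, 0, 0.007]}, {"claw": 0, "linear": [0, 0, 0], "rotation": [0, 0, 0]}, {"claw": 0.3, "linear": [0, 0, 0], "rotation": [0, 0, 0]}, {"claw": 1, "linear": [0, 0, 0], "rotation": [0, 0, 0]}, {"claw": 1, "linear": [0, 0, 0], "rotation": [0, 0, 0]}, {"claw": 1, "linear": [0, 0, 0], "rotation": [0, 0, 0]}, {"claw": 1, "linear": [0, 0, 0], "rotation": [0, 0, 0]}, {"claw": 1, "linear": [0, 0, 0], "rotation": [0, 0, 0]}], newtons=40)

```text
time: 4.8
position: [0.5747, 0.0374, 0.1729]
tool_rot: [-1.177, 1.224, 1.174]
ft_force: [-0.1, 0.4, -1.7]
grip_width: 0.64
```

Run:
```python
from h import *
goal([.573,.037,.193])
```

```text
t 4.8 pos [0.5747 0.0374 0.1729] need lin [-0.806  0.063 -0.018] rot [-0.0014  0.0016  0.0031] F [-0.07  0.4  -1.75] w 0.64
```

Call:
play_rows(targets=[{"claw": 1, "linear": [-0.3, 0, 0], "rotation": [0, 0, 0]}, {"claw": 1, "linear": [-0.35, 0, 0], "rotation": [0, 0, 0]}, {"claw": 1, "linear": [-0.2, 0, 0], "rotation": [0, 0, 0]}, {"claw": 1, "linear": [0, 0, 0], "rotation": [0, 0, 0]}])

```text
time: 5.13
position: [0.5744, 0.0373, 0.1963]
tool_rot: [-1.177, 1.225, 1.174]
ft_force: [-0.1, 1.1, -1.0]
grip_width: 0.641
```

Run:
```python
from h import *
goal([.473,.041,.195])
```

```text
t 5.1333 pos [0.5744 0.0373 0.1963] need lin [ 0.034  4.057 -0.031] rot [-0.0015  0.0015  0.0028] F [-0.07  1.09 -0.99] w 0.641
```

Lifted 23 mm. Draw out along -x.

Call:
play_rows(targets=[{"claw": 1, "linear": [0, 0.5, 0], "rotation": [0, 0, 0]}, {"claw": 1, "linear": [0, 0.5, 0], "rotation": [0, 0, 0]}, {"claw": 1, "linear": [0, 0.5, 0], "rotation": [0, 0, 0]}, {"claw": 1, "linear": [0, 0.5, 0], "rotation": [0, 0, 0]}, {"claw": 1, "linear": [0, 0.5, 0], "rotation": [0, 0, 0]}, {"claw": 1, "linear": [0, 0.5, 0], "rotation": [0, 0, 0]}, {"claw": 1, "linear": [0, 0.5, 0], "rotation": [0, 0, 0]}, {"claw": 1, "linear": [0, 0.5, 0], "rotation": [0, 0, 0]}, {"claw": 1, "linear": [0, 0, 0], "rotation": [0, 0, 0]}])

```text
time: 5.88
position: [0.4716, 0.0412, 0.1979]
tool_rot: [-1.178, 1.222, 1.17]
ft_force: [0.0, 0.4, -0.4]
grip_width: 0.641
```

Run:
```python
from h import *
goal([.46,.041,.26])
```

```text
t 5.8833 pos [0.4716 0.0412 0.1979] need lin [-2.488  0.443 -0.023] rot [-0.0023  0.0018  0.0055] F [ 0.01  0.42 -0.44] w 0.641
```

Call:
play_rows(targets=[{"claw": 1, "linear": [-0.8, 0, 0], "rotation": [0, 0, 0.005]}, {"claw": 1, "linear": [-0.8, 0, 0], "rotation": [0, 0, 0]}, {"claw": 1, "linear": [-0.8, 0, 0], "rotation": [0, 0, 0]}, {"claw": 1, "linear": [0, 0, -0.5], "rotation": [0, 0, 0]}, {"claw": 1, "linear": [0, 0, -0.9], "rotation": [0, 0, 0]}, {"claw": 1, "linear": [0, 0, -0.9], "rotation": [0, 0, 0]}, {"claw": 1, "linear": [0, 0, -0.9], "rotation": [0, 0, 0]}, {"claw": 1, "linear": [0, 0, -0.9], "rotation": [0, 0, 0]}, {"claw": 1, "linear": [0, 0, -0.9], "rotation": [0, 0, 0]}, {"claw": 1, "linear": [0, 0, -0.9], "rotation": [0, 0, 0]}])

```text
time: 6.72
position: [0.4675, -0.1116, 0.2579]
tool_rot: [-1.183, 1.22, 1.181]
ft_force: [0.4, -0.1, -0.8]
grip_width: 0.64
```

Call:
play_rows(targets=[{"claw": 1, "linear": [0, 0, -0.9], "rotation": [0, 0, 0]}, {"claw": 1, "linear": [0, 0, -0.9], "rotation": [0, 0, 0]}, {"claw": 1, "linear": [0, 0, -0.9], "rotation": [0, 0, 0]}, {"claw": 1, "linear": [0, 0, -0.9], "rotation": [0, 0, 0]}, {"claw": 1, "linear": [0, 0, -0.9], "rotation": [0, 0, 0]}, {"claw": 1, "linear": [0, 0, -0.9], "rotation": [0, 0, 0]}, {"claw": 1, "linear": [0, 0, -0.9], "rotation": [0, 0, 0]}, {"claw": 1, "linear": [0, 0, -0.9], "rotation": [0, 0, 0]}, {"claw": 1, "linear": [0, 0, -0.9], "rotation": [0, 0, 0]}, {"claw": 1, "linear": [0, 0, 0], "rotation": [0, 0, 0]}])

```text
time: 7.55
position: [0.452, -0.3407, 0.2527]
tool_rot: [-1.18, 1.236, 1.167]
ft_force: [-0.8, 0.0, -0.9]
grip_width: 0.64
```

Run:
```python
from h import *
goal([.475,-.351,.26],-.05)
s=get_state()
a=get_image("scene");b=get_image("top")
c=cv2.resize(a[180:390,330:460],None,fx=2.8,fy=2.8,interpolation=2);d=cv2.resize(b[130:290,370:490],None,fx=3.5,fy=3.5,interpolation=2)
h=max(c.shape[0],d.shape[0]);f=lambda i:cv2.copyMakeBorder(i,0,h-i.shape[0],0,0,0)
o=np.hstack([f(c),f(d)]);print(o.shape);cv2.imwrite("pics/c6.png",o)
```

```text
t 7.55 pos [ 0.452  -0.3407  0.2527] need lin [-0.286 -0.939 -0.369] rot [ 0.0007 -0.005   0.002 ] F [-0.81  0.02 -0.88] w 0.64
(588, 784, 3)
```

View pics/c6.png

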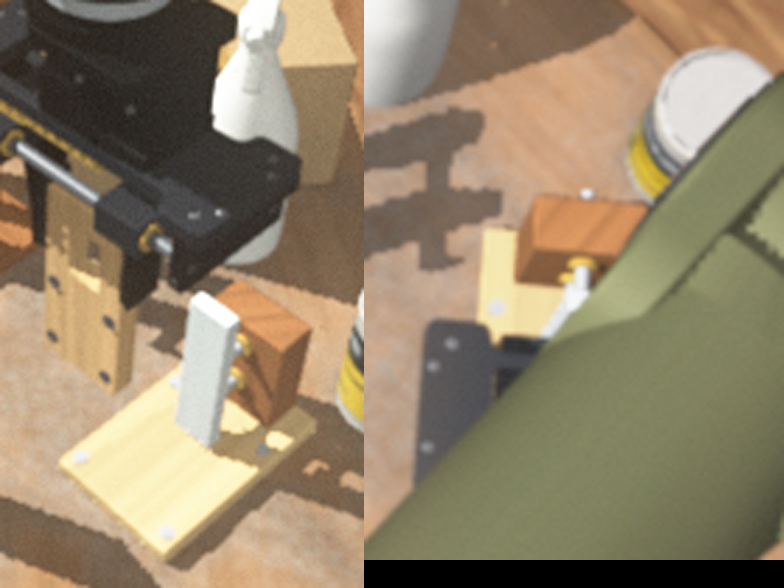

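Run:
```python
from h import *
np.set_printoptions(precision=4,suppress=True)
s=get_state();R=Ro.from_rotvec(s['tool_rot']).as_matrix();p=s['position']
P=[p+np.array([-.0095,0,-.080])+R@np.array([0,0,y]) for y in(.028,-.028)]
q=proj("scene",P);print("pred crop",(q-[330,180])*2.8)
print("bottle",two((415,255),(376,140)), two((424,178),(383,92)),onz("top",(358,140),.1),onz("top",(376,158),.05))
```

```text
pred crop [[ 34.5338 335.374 ]
 [103.0731 389.5274]]
bottle (array([ 0.7501, -0.2487,  0.0264]), np.float64(0.006552465837400307)) (array([ 0.7564, -0.2424,  0.2327]), np.float64(0.0036818809263218025)) [ 0.7174 -0.2063  0.1   ] [ 0.6991 -0.2461  0.05  ]
```

Call:
play_rows(targets=[{"claw": 1, "linear": [0, -0.6, -0.3], "rotation": [0, -0.005, 0.002]}, {"claw": 1, "linear": [0.3, -0.6, 0], "rotation": [0, 0, 0]}, {"claw": 1, "linear": [0.6, -0.3, 0], "rotation": [0, 0, 0]}, {"claw": 1, "linear": [0.7, 0, 0], "rotation": [0, 0, 0]}, {"claw": 1, "linear": [0.7, 0, 0], "rotation": [0, 0, 0]}, {"claw": 1, "linear": [0.7, 0, 0], "rotation": [0, 0, 0]}, {"claw": 1, "linear": [0.7, 0, 0], "rotation": [0, 0, 0]}, {"claw": 1, "linear": [0.6, 0, 0], "rotation": [0, 0, 0]}, {"claw": 1, "linear": [0.3, 0, 0], "rotation": [0, 0, 0]}, {"claw": 1, "linear": [0, 0, 0], "rotation": [0, 0, 0]}])

```text
time: 8.48
position: [0.4982, -0.3307, 0.1298]
tool_rot: [-1.181, 1.209, 1.195]
ft_force: [0.1, -0.4, -2.0]
grip_width: 0.639
```

Run:
```python
from h import *
goal([.49,-.3525,.113],-.05)
a=get_image("scene");cv2.imwrite("pics/s7.png",a)
cv2.imwrite("pics/c7.png",cv2.resize(a[250:390,330:460],None,fx=4.2,fy=4.2,interpolation=2))
```

```text
t 8.4833 pos [ 0.4982 -0.3307  0.1298] need lin [ 0.658  0.307 -0.889] rot [0.0155 0.0092 0.0016] F [ 0.12 -0.43 -2.04] w 0.639
```

View pics/c7.png

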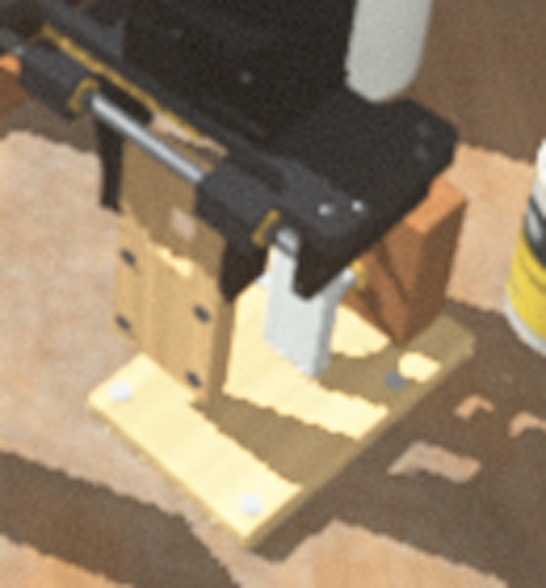

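Call:
play_rows(targets=[{"claw": 1, "linear": [0.2, 0.1, -0.45], "rotation": [0.007, 0.004, 0.001]}, {"claw": 1, "linear": [0.2, 0.1, -0.45], "rotation": [0.007, 0.004, 0]}, {"claw": 1, "linear": [0, 0, 0], "rotation": [0, 0, 0]}, {"claw": 1, "linear": [0, 0, 0], "rotation": [0, 0, 0]}])

```text
time: 8.87
position: [0.4944, -0.3558, 0.1224]
tool_rot: [-1.178, 1.228, 1.169]
ft_force: [-0.0, 0.2, -0.6]
grip_width: 0.644
```

Run:
```python
from h import *
goal([.49,-.3525,.113],-.05)
a=get_image("scene");b=get_image("top");cv2.imwrite("pics/t8.png",b)
goal([.49,-.3525,.113],-.05)
s=get_state();R=Ro.from_rotvec(s['tool_rot']).as_matrix();p=s['position']
P=[p+np.array([-.0095,0,-.080])+R@np.array([0,0,y]) for y in(.028,-.028)]
print("pred",(proj("scene",P)-[330,250])*4.2)
F=[[.551,-.3555+dy,z] for z in(.145,.018) for dy in(.016,-.016)]
print("fence pred",(proj("scene",F)-[330,250])*4.2)
cv2.imwrite("pics/c8.png",cv2.resize(a[250:390,330:460],None,fx=4.2,fy=4.2,interpolation=2))
```

```text
t 8.8667 pos [ 0.4944 -0.3558  0.1224] need lin [0.376 0.185 0.122] rot [ 0.0014 -0.001   0.0039] F [-0.03  0.23 -0.59] w 0.644
t 8.9667 pos [ 0.4943 -0.3557  0.1226] need lin [0.381 0.181 0.12 ] rot [ 0.0015 -0.0011  0.0039] F [-0.53 -1.33 -0.34] w 0.643
pred [[142.15280728 374.0787115 ]
 [236.34274097 452.46647265]]
fence pred [[274.45171309 154.79413223]
 [335.29368192 194.39760467]
 [250.00456161 338.88063156]
 [304.6823594  378.30222237]]
```

View pics/c8.png

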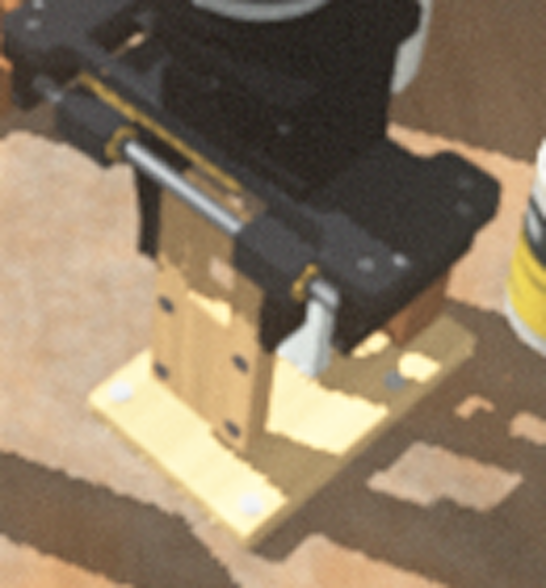

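Call:
play_rows(targets=[{"claw": 1, "linear": [0.2, -0.3, 0.12], "rotation": [0.0015, -0.001, 0.004]}, {"claw": 1, "linear": [0.18, -0.3, 0], "rotation": [0, 0, 0]}, {"claw": 1, "linear": [0, -0.3, 0], "rotation": [0, 0, 0]}, {"claw": 1, "linear": [0, -0.3, 0], "rotation": [0, 0, 0]}, {"claw": 1, "linear": [0, -0.2, 0], "rotation": [0, 0, 0]}, {"claw": 1, "linear": [0, 0, 0], "rotation": [0, 0, 0]}, {"claw": 1, "linear": [0, 0, 0], "rotation": [0, 0, 0]}])

```text
time: 9.55
position: [0.5358, -0.3529, 0.1122]
tool_rot: [-1.175, 1.23, 1.174]
ft_force: [-0.0, 0.2, -0.5]
grip_width: 0.644
```

Run:
```python
from h import *
goal([.5455,-.3553,.113],-.05)
```

```text
t 9.55 pos [ 0.5358 -0.3529  0.1122] need lin [-0.03  -0.392 -0.078] rot [0.0019 0.0004 0.0006] F [-0.    0.17 -0.51] w 0.644
```

Now contact expected about 10 mm ahead; approach slowly.

Call:
play_rows(targets=[{"claw": 1, "linear": [-0.03, -0.15, -0.08], "rotation": [0.002, 0, 0]}, {"claw": 1, "linear": [0, -0.15, 0], "rotation": [0, 0, 0]}, {"claw": 1, "linear": [0, -0.12, 0], "rotation": [0, 0, 0]}, {"claw": 1, "linear": [0, -0.1, 0], "rotation": [0, 0, 0]}, {"claw": 1, "linear": [0, 0, 0], "rotation": [0, 0, 0]}, {"claw": 1, "linear": [0, 0, 0], "rotation": [0, 0, 0]}])

```text
time: 10.05
position: [0.5479, -0.356, 0.113]
tool_rot: [-1.169, 1.234, 1.173]
ft_force: [-1.6, -0.0, -1.2]
grip_width: 0.641
```

Run:
```python
from h import *
goal([.5555,-.3558,.113],-.05)
```

```text
t 10.05 pos [ 0.5479 -0.356   0.113 ] need lin [ 0.001 -0.302  0.024] rot [-0.0012  0.0011 -0.0015] F [-1.59 -0.04 -1.21] w 0.641
```

Call:
play_rows(targets=[{"claw": 1, "linear": [0, -0.1, 0], "rotation": [0, 0, 0]}, {"claw": 1, "linear": [0, -0.1, 0], "rotation": [0, 0, 0]}, {"claw": 1, "linear": [0, -0.05, 0], "rotation": [0, 0, 0]}, {"claw": 1, "linear": [0, 0, 0], "rotation": [0, 0, 0]}, {"claw": 1, "linear": [0, 0, 0], "rotation": [0, 0, 0]}])

```text
time: 10.47
position: [0.5506, -0.3564, 0.1128]
tool_rot: [-1.161, 1.237, 1.177]
ft_force: [-3.3, 1.3, 0.8]
grip_width: 0.643
```

Run:
```python
from h import *
goal([.556,-.3558,.113],-.05)
```

```text
t 10.4667 pos [ 0.5506 -0.3564  0.1128] need lin [-0.009 -0.213  0.036] rot [-0.0029  0.0028 -0.0056] F [-3.32  1.33  0.75] w 0.643
```

Call:
play_rows(targets=[{"claw": 1, "linear": [0, -0.15, 0.03], "rotation": [-0.003, 0.003, -0.005]}, {"claw": 1, "linear": [0, -0.15, 0], "rotation": [0, 0, 0]}, {"claw": 1, "linear": [0, -0.1, 0], "rotation": [0, 0, 0]}, {"claw": 1, "linear": [0, -0.05, 0], "rotation": [0, 0, 0]}, {"claw": 1, "linear": [0, -0.05, 0], "rotation": [0, 0, 0]}])

```text
time: 10.88
position: [0.555, -0.3575, 0.112]
tool_rot: [-1.16, 1.243, 1.181]
ft_force: [-6.8, 2.2, 1.9]
grip_width: 0.64
```

Run:
```python
from h import *
goal([.556,-.3558,.113],-.05)
```

```text
t 10.8833 pos [ 0.555  -0.3575  0.112 ] need lin [-0.04  -0.036  0.071] rot [-0.0029  0.0015 -0.0093] F [-6.81  2.19  1.88] w 0.64
```

Call:
play_rows(targets=[{"claw": 1, "linear": [-0.02, -0.06, 0.03], "rotation": [-0.001, 0.001, -0.005]}, {"claw": 1, "linear": [-0.01, -0.05, 0.03], "rotation": [-0.001, 0, -0.003]}, {"claw": 1, "linear": [0, -0.04, 0.01], "rotation": [0, 0, -0.002]}, {"claw": 1, "linear": [0, -0.04, 0], "rotation": [0, 0, -0.002]}, {"claw": 1, "linear": [0, -0.03, 0], "rotation": [0, 0, -0.002]}, {"claw": 1, "linear": [0, -0.03, 0], "rotation": [0, 0, -0.001]}])

```text
time: 11.38
position: [0.5526, -0.358, 0.1113]
tool_rot: [-1.164, 1.237, 1.172]
ft_force: [-5.9, 1.5, 1.8]
grip_width: 0.642
```

Run:
```python
from h import *
goal([.556,-.3558,.113],-.05)
```

```text
t 11.3833 pos [ 0.5526 -0.358   0.1113] need lin [-0.068 -0.129  0.094] rot [-0.0043  0.0015 -0.0027] F [-5.92  1.45  1.82] w 0.642
```

Call:
play_rows(targets=[{"claw": 1, "linear": [-0.03, -0.11, 0.04], "rotation": [-0.002, 0, -0.001]}, {"claw": 1, "linear": [-0.02, -0.1, 0.03], "rotation": [-0.002, 0, -0.001]}, {"claw": 1, "linear": [-0.02, -0.09, 0.02], "rotation": [0, 0, 0]}, {"claw": 1, "linear": [-0.01, -0.08, 0.01], "rotation": [0, 0, 0]}, {"claw": 1, "linear": [-0.01, -0.08, 0.01], "rotation": [0, 0, 0]}, {"claw": 1, "linear": [-0.01, -0.08, 0.01], "rotation": [0, 0, 0]}])

```text
time: 11.88
position: [0.5549, -0.3581, 0.1114]
tool_rot: [-1.154, 1.247, 1.183]
ft_force: [-7.3, 2.1, 2.9]
grip_width: 0.641
```

Run:
```python
from h import *
goal([.556,-.3558,.113],-.05)
```

```text
t 11.8833 pos [ 0.5549 -0.3581  0.1114] need lin [-0.065 -0.038  0.094] rot [-0.0046  0.0027 -0.0125] F [-7.26  2.1   2.91] w 0.641
```

Call:
play_rows(targets=[{"claw": 1, "linear": [-0.01, -0.07, 0.01], "rotation": [0, 0, -0.002]}, {"claw": 1, "linear": [-0.01, -0.07, 0.01], "rotation": [0, 0, -0.002]}, {"claw": 1, "linear": [-0.01, -0.07, 0.01], "rotation": [0, 0, -0.002]}, {"claw": 1, "linear": [-0.01, -0.07, 0.01], "rotation": [0, 0, -0.002]}, {"claw": 1, "linear": [-0.01, -0.07, 0.01], "rotation": [0, 0, -0.002]}, {"claw": 1, "linear": [-0.01, -0.07, 0.01], "rotation": [0, 0, -0.002]}, {"claw": 1, "linear": [-0.01, -0.07, 0.01], "rotation": [0, 0, -0.002]}, {"claw": 1, "linear": [-0.01, -0.07, 0.01], "rotation": [0, 0, -0.002]}, {"claw": 1, "linear": [-0.01, -0.07, 0.01], "rotation": [0, 0, -0.002]}, {"claw": 1, "linear": [-0.01, -0.07, 0.01], "rotation": [0, 0, -0.002]}])

```text
time: 12.72
position: [0.5545, -0.3579, 0.1112]
tool_rot: [-1.144, 1.244, 1.181]
ft_force: [-6.5, 2.0, 2.6]
grip_width: 0.643
```

Run:
```python
from h import *
goal([.556,-.3558,.113],-.05)
a=get_image("scene");goal([.556,-.3558,.113],-.05)
cv2.imwrite("pics/c9.png",cv2.resize(a[240:390,330:470],None,fx=3.9,fy=3.9,interpolation=2))
```

```text
t 12.7167 pos [ 0.5545 -0.3579  0.1112] need lin [-0.071 -0.054  0.089] rot [-0.0091  0.0073 -0.0122] F [-6.47  1.99  2.55] w 0.643
t 12.7667 pos [ 0.5544 -0.3579  0.1112] need lin [-0.073 -0.056  0.089] rot [-0.0091  0.0074 -0.0123] F [-8.13  2.83  1.94] w 0.642
```

View pics/c9.png

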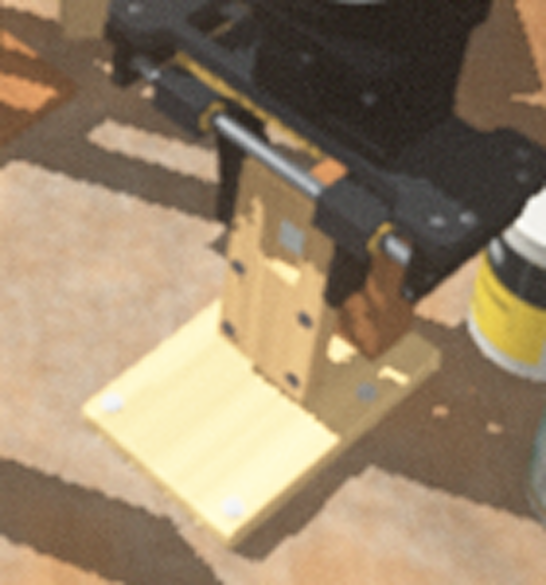

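Call:
play_rows(targets=[{"claw": 1, "linear": [-0.01, -0.075, 0.01], "rotation": [-0.001, 0.001, -0.002]}, {"claw": 1, "linear": [-0.01, -0.075, 0.01], "rotation": [-0.001, 0.001, -0.002]}, {"claw": 1, "linear": [-0.01, -0.075, 0.01], "rotation": [-0.001, 0.001, -0.002]}, {"claw": 1, "linear": [-0.01, -0.075, 0.01], "rotation": [-0.001, 0.001, -0.002]}, {"claw": 1, "linear": [-0.01, -0.075, 0.01], "rotation": [-0.001, 0.001, -0.002]}, {"claw": 1, "linear": [-0.01, -0.075, 0.01], "rotation": [-0.001, 0.001, -0.002]}, {"claw": 1, "linear": [-0.01, -0.075, 0.01], "rotation": [-0.001, 0.001, -0.002]}, {"claw": 1, "linear": [-0.01, -0.075, 0.01], "rotation": [-0.001, 0.001, -0.002]}, {"claw": 1, "linear": [-0.01, -0.075, 0.01], "rotation": [-0.001, 0.001, -0.002]}, {"claw": 1, "linear": [-0.01, -0.075, 0.01], "rotation": [-0.001, 0.001, -0.002]}])

```text
time: 13.6
position: [0.5546, -0.3583, 0.1111]
tool_rot: [-1.156, 1.247, 1.183]
ft_force: [-7.1, 0.7, 2.8]
grip_width: 0.64
```

Run:
```python
from h import *
goal([.556,-.3558,.113],-.05)
```

```text
t 13.6 pos [ 0.5546 -0.3583  0.1111] need lin [-0.077 -0.05   0.104] rot [-0.004   0.0016 -0.0121] F [-7.15  0.65  2.77] w 0.64
```

Steady at about 7 N; keep holding.

Call:
play_rows(targets=[{"claw": 1, "linear": [-0.01, -0.075, 0.01], "rotation": [0, 0, -0.002]}, {"claw": 1, "linear": [-0.01, -0.075, 0.01], "rotation": [0, 0, -0.002]}, {"claw": 1, "linear": [-0.01, -0.075, 0.01], "rotation": [0, 0, -0.002]}, {"claw": 1, "linear": [-0.01, -0.075, 0.01], "rotation": [0, 0, -0.002]}, {"claw": 1, "linear": [-0.01, -0.075, 0.01], "rotation": [0, 0, -0.002]}, {"claw": 1, "linear": [-0.01, -0.075, 0.01], "rotation": [0, 0, -0.002]}, {"claw": 1, "linear": [-0.01, -0.075, 0.01], "rotation": [0, 0, -0.002]}, {"claw": 1, "linear": [-0.01, -0.075, 0.01], "rotation": [0, 0, -0.002]}, {"claw": 1, "linear": [-0.01, -0.075, 0.01], "rotation": [0, 0, -0.002]}, {"claw": 1, "linear": [-0.01, -0.075, 0.01], "rotation": [0, 0, -0.002]}])

```text
time: 14.43
position: [0.5546, -0.3581, 0.1109]
tool_rot: [-1.145, 1.245, 1.181]
ft_force: [-7.1, 1.8, 1.9]
grip_width: 0.638
```

Call:
play_rows(targets=[{"claw": 1, "linear": [-0.01, -0.075, 0.01], "rotation": [0, 0, -0.002]}, {"claw": 1, "linear": [-0.01, -0.075, 0.01], "rotation": [0, 0, -0.002]}, {"claw": 1, "linear": [-0.01, -0.075, 0.01], "rotation": [0, 0, -0.002]}, {"claw": 1, "linear": [-0.01, -0.075, 0.01], "rotation": [0, 0, -0.002]}, {"claw": 1, "linear": [-0.01, -0.075, 0.01], "rotation": [0, 0, -0.002]}, {"claw": 1, "linear": [-0.01, -0.075, 0.01], "rotation": [0, 0, -0.002]}, {"claw": 1, "linear": [-0.01, -0.075, 0.01], "rotation": [0, 0, -0.002]}, {"claw": 1, "linear": [-0.01, -0.075, 0.01], "rotation": [0, 0, -0.002]}, {"claw": 1, "linear": [-0.01, -0.075, 0.01], "rotation": [0, 0, -0.002]}, {"claw": 1, "linear": [-0.01, -0.075, 0.01], "rotation": [0, 0, -0.002]}])

```text
time: 15.27
position: [0.5546, -0.3579, 0.1108]
tool_rot: [-1.135, 1.242, 1.18]
ft_force: [-8.1, 2.1, 1.5]
grip_width: 0.641
```

Call:
play_rows(targets=[{"claw": 1, "linear": [-0.01, -0.075, 0.01], "rotation": [0, 0, -0.002]}, {"claw": 1, "linear": [-0.01, -0.075, 0.01], "rotation": [0, 0, -0.002]}, {"claw": 1, "linear": [-0.01, -0.075, 0.01], "rotation": [0, 0, -0.002]}, {"claw": 1, "linear": [-0.01, -0.075, 0.01], "rotation": [0, 0, -0.002]}, {"claw": 1, "linear": [-0.01, -0.075, 0.01], "rotation": [0, 0, -0.002]}, {"claw": 1, "linear": [-0.01, -0.075, 0.01], "rotation": [0, 0, -0.002]}, {"claw": 1, "linear": [-0.01, -0.075, 0.01], "rotation": [0, 0, -0.002]}, {"claw": 1, "linear": [-0.01, -0.075, 0.01], "rotation": [0, 0, -0.002]}, {"claw": 1, "linear": [-0.01, -0.075, 0.01], "rotation": [0, 0, -0.002]}, {"claw": 1, "linear": [-0.01, -0.075, 0.01], "rotation": [0, 0, -0.002]}])

```text
time: 16.1
position: [0.5545, -0.3577, 0.1106]
tool_rot: [-1.124, 1.24, 1.181]
ft_force: [-7.5, 1.3, 2.3]
grip_width: 0.64
```

Run:
```python
from h import *
goal([.556,-.3558,.113],-.05)
# camera calls let time pass while the arm holds its last target
b=get_image("scene")
goal([.556,-.3558,.113],-.05)
a0=cv2.imread("pics/scene0.png")
cv2.imwrite("pics/c10.png",cv2.resize(b[150:390,200:460],None,fx=2.4,fy=2.4,interpolation=2))
for n,(x0,y0,x1,y1) in dict(tin=(268,285,308,330),block=(210,262,255,312),long=(293,185,318,260),teal=(296,305,325,372)).items():
    print(n,"mean diff",np.abs(a0[y0:y1,x0:x1].astype(int)-b[y0:y1,x0:x1]).mean().round(1))
```

```text
t 16.1 pos [ 0.5545 -0.3577  0.1106] need lin [-0.095 -0.052  0.082] rot [-0.0164  0.0164 -0.0137] F [-7.51  1.29  2.32] w 0.64
t 16.15 pos [ 0.5545 -0.3577  0.1106] need lin [-0.095 -0.053  0.083] rot [-0.0164  0.0164 -0.0137] F [-7.53  1.24  1.85] w 0.638
tin mean diff 29.2
block mean diff 71.9
long mean diff 14.8
teal mean diff 35.8
```

View pics/c10.png

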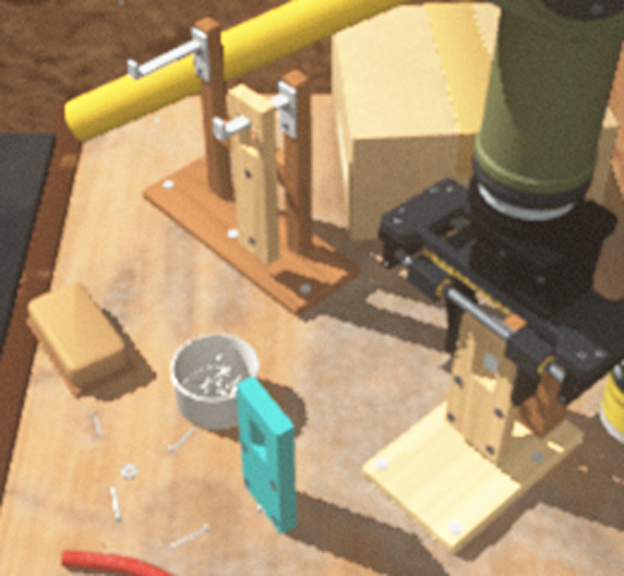

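Run:
```python
from h import *
print(close_job())
goal([.556,-.3558,.113],-.05)
```

```text
the job is handed in; nothing more can be done
None
the job is handed in; nothing more can be done
```

I took the short plate off the left hook, carried it clear of the stand and pressed it flat against the sprung fence. I handed in at about 16 s, still gripping and pressing. The hand-in gave no verdict, and no state could be read after it.

Last checks before the hand-in:
- **Push:** the wrist force along the fence direction read 6.5–8.1 N from about 11.9 s to 16.1 s, ending at about 7.5 N. Before that, the first presses sprang back slightly, so I kept adding a small forward shift. The fence should be about 9 mm back, judging from that force and the spring rate.
- **Grip:** the opening stayed at the plate's width (0.64, about 56 mm), with a 40 N grip set.
- **Position:** the plate is about 2 mm off the fence centre by my estimate, where 12 mm is allowed. Its lower edge is about 15 mm above the jig base, worked out from the tool height.
- **Angle:** the tool's tilt and yaw errors crept up to about 1.5° each during the hold (about 2.4° together), within the 0.15 rad limit (8.6°).
- **Surroundings:** the last picture shows the long plate still on its hook. The tin, sanding block and turquoise look-alike appear where they started.

One check was no use: comparing pixels with the first picture gave large differences for the bystanders (15–72 grey levels). I put that down to the arm's shadow having moved and relied on the picture by eye. The scene camera also showed an offset of about 2–3 pixels for both plate and fence, so I trusted their relative position rather than the absolute one.

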